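Hang up the bow gauge and show the cup's handle to the inspection camera

TASK

Take the wooden bow gauge off the small cup it stands astride on the banding wheel and hang it over the horizontal steel bar, one leg on each side of the bar, and let go of it. Then pick up that cup and hold it in the air with its middle 15 cm straight in front of the inspection camera's lens, the right way up but leaned back so that its handle points straight at the lens and the camera sees it square on. Finish while holding the cup there, still, with the gauge left hanging and the other things on the table left where they are.

Things in the scene. Friction and masses are not known exactly. Their poses are not given: they have to be found in the camera images.
- gauge_grip (a point): Centre of the grip block on top of the bow gauge: an upside-down U of plywood, 120 mm wide along its x (124 mm over the feet), 18 mm thick along its y, 154 mm tall, standing on two dark steel feet (each 20 mm along x, 44 mm along y, 14 mm high), about 180 g. The grip block is 28 mm along x, 18 mm along y (grip it across y), 36 mm high; this point is 138 mm above the feet's undersides and 20 mm above the crossbar's top. Its z is up.
- gauge_arch (a point): Middle of the underside of the gauge's crossbar (the crossbar is 18 mm high): 100 mm above the feet's undersides and 38 mm below gauge_grip. The free gap between the legs is 88 mm (84 mm between the feet) along x; the two upper inside corners are bevelled by about 15 mm. The gauge hangs by this underside. Its mass is mostly in the feet, so that it hangs upright.
- mug_mid (a point): Centre, half-way up, of the small white cup with a handle that stands under the gauge on the banding wheel: 60 mm across, 75 mm tall, wall 4 mm, about 160 g. Its z is up through the open mouth and its handle is on its +y side; grip the body across its x. The cup's foot is 37.5 mm below this point.
- mug_handle (a point): Middle of the outer bar of the cup's handle (10 mm thick): 61 mm out from the cup axis on its +y side, 39 mm above the foot; the handle reaches 66 mm out and attaches at 16 and 61 mm above the foot. Same axes as mug_mid.
- wheel: Banding wheel (low round dark steel turntable, does not turn), 200 mm across; its origin is the centre of its underside on the table, and its top, where cup and gauge stand, is 30 mm above the table.
- rail_mid (a point): Middle of the horizontal steel bar on two posts: 12 mm thick, 260 mm long, this point on its axis 130 mm above the table; the bar runs along this frame's y. Fixed. To hang the gauge, its y must lie along the bar.
- rail: The same bar with its two posts; origin on the table below the middle of the bar, y along the bar.
- cam_head: Inspection camera's head. Its origin is the centre of the lens's front face, 260 mm above the table; it looks along its own -x, 20 degrees (0.35 rad) below level; its y is level, its z up (leaned). The lens barrel is 38 mm across; behind it is a grey box 60 x 50 x 50 mm, on a fixed stand: a 22 mm column 60 mm behind the lens and 285 mm tall, on a base plate 110 x 120 mm.
- focus (a point): The empty point in the air 150 mm straight in front of the lens (-x of cam_head), about 209 mm above the table, with the same axes as cam_head: where the middle of the cup is to be held.
- tumbler_a: Bystander: white cup without a handle, 68 mm across, 85 mm tall; origin at its underside.
- tumbler_b: Bystander: terracotta cup without a handle, 64 mm across, 70 mm tall; origin at its underside.
- big_mug: Bystander: larger white mug, 82 mm across, 95 mm tall; origin at its underside.
- glaze_jar: Bystander: jar with a lid, 72 mm across, 90 mm tall; origin at its underside.
- brush: Bystander: brush lying on the table near the robot.
- rib: Bystander: flat wooden rib, 110 x 50 x 6 mm, lying on the table near the robot.
There are look-alikes about, which are no part of the job. Of the things that look like the part that bears gauge_grip, the smaller one is meant.

How it is judged:
By the outcome, as a careful person would: the job done as asked, in the order asked, and still so for the second after the job is handed in, while the arm keeps its last pose, push and grip.
It also fails if it takes over 64 s, if anything falls off the work surface, if the arm or the gripper's body presses on something with over 40 N, if the wrist force passes 120 N, or if a joint passes its speed limit or range.

ROBOT

A 6-joint arm with a two-finger parallel gripper is mounted at the origin on the work surface. World frame = base frame: x ahead of the robot, y to its left, z up, the work surface at z = 0. Lengths are in m, angles in rad, forces in N, time in s.
With the tool pointing down it reaches from about 0.3 to 0.775 m from the base axis. Payload 14.6 kg.
Tool frame: the origin (TCP) lies midway between the tips of the shut fingers; the grasp point (between the pads) lies 19 mm behind it (ctrl.pinch_z is the distance from the TCP to the grasp point, in m); z points along the fingers, y is the line along which they close (so a half turn about z gives the same grasp; the last joint's range is limited). The gripper opens to 94 mm and grips with 3 to 60 N. Pads are 16 mm wide; open, the fingers measure 119 mm over their backs; the gripper's body (75 mm by 177 mm) begins 78 mm behind the grasp point.
Start: joints at [-1.318, 0.3, 1.521, -0, 1.321, -0.067], TCP at [0.173, -0.522, 0.205] pointing down, gripper open.
Joint ranges: [-3.03, 3.03], [-0.79, 2.21], [0.23, 2.52], [-1.04, 4.18], [0, 3.07], [-2.55, 2.55]. Speed limits (rad/s): [2.22, 2.22, 2.57, 3.14, 3.14, 3.14].

INTERFACE

Orientations are given as [roll, pitch, yaw] about the fixed x, y, z axes, in that order (R = Rz(yaw) Ry(pitch) Rx(roll)).
In Python, from station import ctrl gives the robot as it stands.
- The arm moves only by the tool jog_arm, never from a script. Its argument "motion" is a list of rows, each a list of 7 numbers: the shift along the tool's x, y, z in m, then the turn, a rotation vector about the tool's x, y, z in rad, then the opening, from -1 (shut) to 1 (fully open). In form: [[tx, ty, tz, rx, ry, rz, gripper], ...]. A call has 1 to 5 rows; each row shifts and turns the commanded pose from where the row before left it, along the tool's axes as they then stand; what a row does not reach is not made up. A row lasts 1/10 s, in which the tool goes at most 50 mm and 8.59 degrees, less where a joint would pass 70% of its speed; a pose out of reach is approached as far as the arm can. A call is refused whole if a number of a shift passes 0.05 or a number of a turn 0.15, either way. A call with a gripper value outside its range is refused whole. The fingers move at their own pace and stop on an object; "squeeze" is the grip in N (left out, the last holds). Time passes only in rows, so rows that do not move let the fingers close. It gives the time, the measured TCP pose, the force, the opening and the grip force at its end, in the units of the state.
- ctrl.get_obs(): the state, without advancing time (a new reading comes with each control period).
- ctrl.camera(name): name is "scene" or "top"; returns the picture (480x640x3 uint8, red, green, blue); there is no depth.
- ctrl.camera_model(name): a dict with "intrinsics" (3x3 intrinsics, pixels), "k1" (the pictures are not rectified: a ray, as slopes to the right and down, at radius r is drawn at 1 + k1 r^2 times it, then the intrinsics apply), "rvec" (rotation vector, rad) and "tvec" (3), from world to camera coordinates, as OpenCV has them. Camera axes: x right, y down, z forward; pixel columns grow to the right and rows downward; lengths in m; the calibration is good to about 2 mm. A picture is of the moment at which its call begins. camera_model takes no time and is no camera call.
- ctrl.hand_in(): hands the job in; it is judged then, once.
The state is a dict: "time_s": time; "qpos": joint angles; "joint_vel": joint speeds; "tau": joint torques, N m; "ee_pos": TCP position; "eef_rot": TCP orientation; "force": force on the tool from outside, world axes, zero at the start; "moment": the same for the moment, N m; "grip_width": finger opening in m; "grip_force": force on a finger pad.
Only numpy, scipy, OpenCV 4.12 (cv2) and the standard library are available. Lean on these libraries where they do the work, as an engineer would, in place of code of your own. Each camera call takes 0.05 s, during which the arm holds its last target. There are 200 camera calls.

## Working session

There is one attempt and no reset: what is moved stays moved. The work goes in short steps, Python scripts to look and compute and a tool call to move; the robot and the scene stay as the last step left them, time stands still between calls to the robot, and variables do not carry over. Pictures are saved under pics/ and viewed, at most 10 in all, crops included, and the job is handed in when it is done.

Besides the shell and the picture viewer there is one more tool, called after "Request:" as a command line: name --pt "numbers of a row" for each row, then --argument value for the rest. jog_arm: Moves the arm, as the interface text tells. Its arguments: {"type":"object","properties":{"motion":{"type":"array"},"squeeze":{"type":"number"}},"required":["motion"]}

```bash
mkdir -p pics; ls
python3 - <<'E'
from station import ctrl
import cv2
for n in("scene","top"):
    cv2.imwrite(f"pics/{n}0.png",ctrl.camera(n)[:,:,::-1]); print(n,ctrl.camera_model(n))
print(ctrl.get_obs(), ctrl.pinch_z)
E
```

```text
pics
scene {'intrinsics': array([[499.88529156,   0.        , 320.75690977],
       [  0.        , 499.88529156, 239.70013097],
       [  0.        ,   0.        ,   1.        ]]), 'k1': -0.04229558061759913, 'rvec': array([ 2.28408443,  1.07155157, -0.3598465 ]), 'tvec': array([-0.29036659, -0.20235923,  1.64476072])}
top {'intrinsics': array([[451.96139145,   0.        , 328.27256279],
       [  0.        , 451.96139145, 239.58510967],
       [  0.        ,   0.        ,   1.        ]]), 'k1': -0.09767523265773684, 'rvec': array([ 2.15997421, -2.19525798,  0.12099707]), 'tvec': array([-0.0260625 ,  0.4706528 ,  1.40637358])}
{'time_s': 0.1, 'qpos': array([-1.31759218e+00,  3.00430738e-01,  1.52154521e+00,  2.40171537e-05,
        1.32071045e+00, -6.66294637e-02]), 'joint_vel': array([ 1.93886345e-04, -1.90088280e-03, -6.77944461e-05, -1.01153718e-03,
        1.86224179e-03, -7.80507219e-04]), 'tau': array([ 1.45863974e-03, -5.32645297e+01, -3.53284049e+01,  7.09672272e-02,
        2.34700588e-02, -7.07731533e-05]), 'ee_pos': array([ 0.17284984, -0.52186989,  0.20492365]), 'eef_rot': array([-3.14050289e+00, -9.60331691e-05,  3.19827604e-01]), 'force': array([-0.18328174,  0.55301417, -0.58076159]), 'moment': array([ 0.0241532 , -0.02893496,  0.03919181]), 'grip_force': 0.0, 'grip_width': 0.09397139292949416} 0.0188
```

View pics/scene0.png

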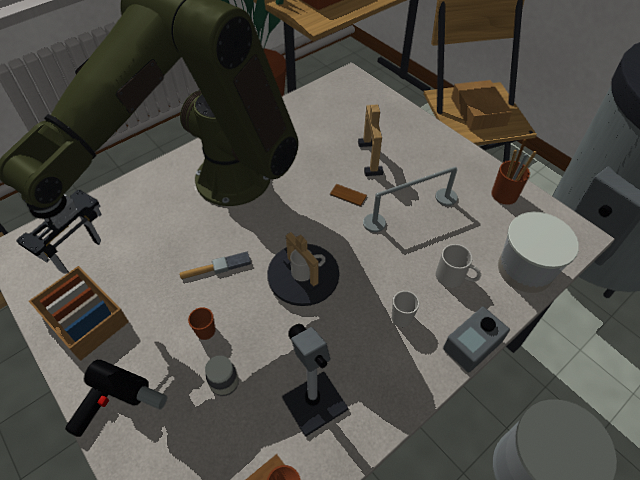

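View pics/top0.png

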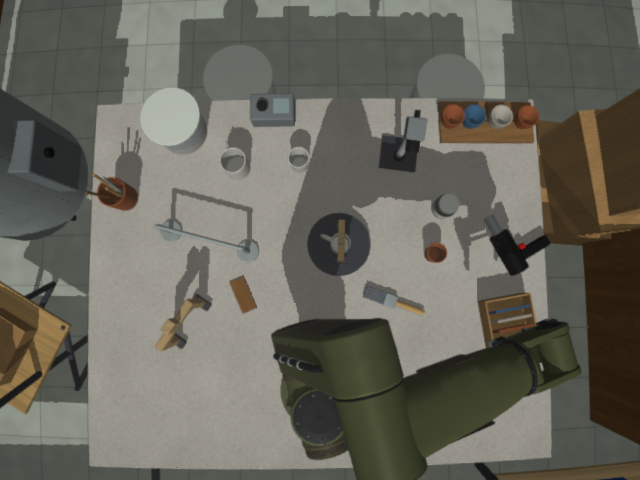

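The scene view shows the gauge astride the cup at (303,258), the bar from (376,193) to (455,171), and the inspection camera at (312,345). In the top view they are at (341,241), (155,226)-(258,250) and (415,125). I'll zoom in on these next.

```bash
cat > h.py <<'E'
import numpy as np, cv2
from station import ctrl
M={}
for n in("scene","top"):
    m=ctrl.camera_model(n); R=cv2.Rodrigues(np.array(m["rvec"]))[0]; M[n]=(np.array(m["intrinsics"]),m["k1"],R,np.array(m["tvec"]))
def ray(n,uv):
    K,k,R,t=M[n]; uv=np.array(uv,float).reshape(1,1,2)
    p=cv2.undistortPoints(uv,K,np.array([k,0,0,0,0.]))[0,0]
    d=R.T@np.array([p[0],p[1],1]); return -R.T@t, d/np.linalg.norm(d)
def plane(n,uv,z):
    c,d=ray(n,uv); return c+d*(z-c[2])/d[2]
def tri(a,b):  # scene px, top px -> point, miss distance
    c1,d1=ray("scene",a); c2,d2=ray("top",b)
    s=np.linalg.lstsq(np.c_[d1,-d2],c2-c1,rcond=None)[0]
    p,q=c1+d1*s[0],c2+d2*s[1]; return (p+q)/2,np.linalg.norm(p-q)
def proj(n,P):
    K,k,R,t=M[n]; return cv2.projectPoints(np.array(P,float).reshape(-1,3),cv2.Rodrigues(R)[0],t,K,np.array([k,0,0,0,0.]))[0][:,0]
def crop(im,x,y,w,h,s): return cv2.resize(im[y:y+h,x:x+w],None,fx=s,fy=s,interpolation=cv2.INTER_CUBIC)
E
python3 - <<'E'
from h import *
s=cv2.imread("pics/scene0.png");t=cv2.imread("pics/top0.png")
a=np.hstack([crop(s,260,225,100,75,4),crop(t,300,205,100,75,4)])
b=np.hstack([crop(s,270,315,100,75,4),crop(t,360,100,100,75,4)])
cv2.imwrite("pics/c1.png",np.vstack([a,b]))
E
```

```text
(no output)
```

View pics/c1.png

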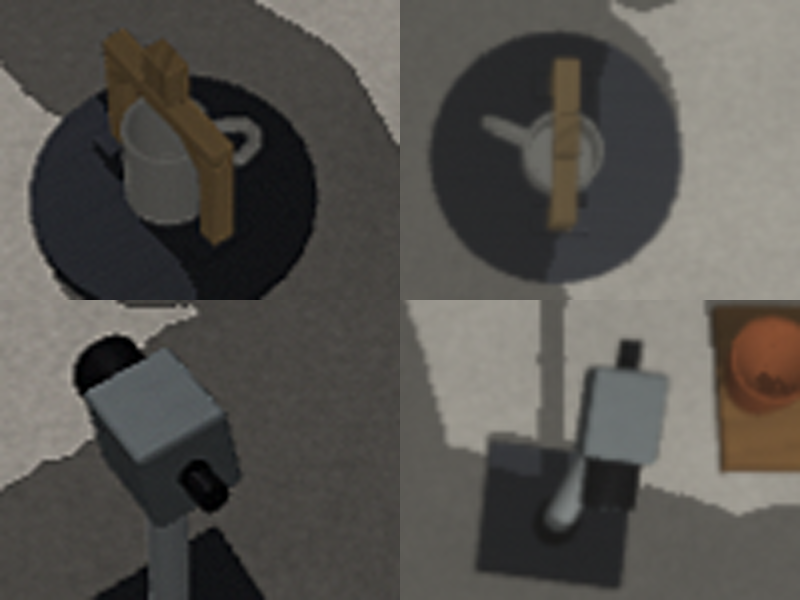

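```bash
cat > m1.py <<'E'
from h import *
np.set_printoptions(precision=4,suppress=True)
def S1(u,v): return (260+(u+.5)/4-.5,225+(v+.5)/4-.5)
def T1(u,v): return (300+(u-400+.5)/4-.5,205+(v+.5)/4-.5)
def S2(u,v): return (270+(u+.5)/4-.5,315+(v-300+.5)/4-.5)
def T2(u,v): return (360+(u-400+.5)/4-.5,100+(v-300+.5)/4-.5)
for n in M: print(n,-M[n][2].T@M[n][3])
a=plane("top",T1(567,58),.148);b=plane("top",T1(563,228),.148);print("bar ends",a,b,(a+b)/2,np.linalg.norm(a-b))
print("far end tri",tri(S1(120,30),T1(567,58)), "near",tri(S1(225,158),T1(564,228)))
# wheel ellipse
t=cv2.imread("pics/top0.png");hsv=cv2.cvtColor(t,cv2.COLOR_BGR2HSV)
print("wheel c",plane("top",T1(556,157),.03))
print("mug rim c",plane("top",T1(563,152),.105),"handle",plane("top",T1(487,121),.069),tri(S1(258,135),T1(485,121)))
print("mug rim tri scene",plane("scene",S1(165,125),.105))
print("rail top view",plane("top",(155,226),.136),plane("top",(258,250),.136))
print("rail tri",tri((376,193),(258,250)),tri((455,171),(155,226)))
pl=[plane("top",T2(*p),.01) for p in [(488,435),(630,450),(620,587),(476,570)]];print("plate",np.array(pl))
print("col base",plane("top",T2(553,525),.01))
# box top corners: scene (90,400),(167,350),(222,412),(150,460) ; top
for s,tt in [((90,398),(583,455)),((222,412),(665,377)),((148,461),(658,462)),((167,350),(590,368))]: print(s,tt,tri(S2(*s),T2(*tt)))
print("lens c",tri(S2(100,365),T2(611,510)))
E
python3 m1.py
```

```text
scene [ 1.0767 -0.5246  1.1815]
top [ 0.331  -0.0134  1.4458]
bar ends [ 0.517  -0.0709  0.148 ] [ 0.3938 -0.0656  0.148 ] [ 0.4554 -0.0683  0.148 ] 0.12330613820219657
far end tri (array([ 0.4862, -0.0887,  0.2635]), np.float64(0.05393943281235649)) near (array([ 0.4241, -0.0426,  0.0139]), np.float64(0.07539170146818874))
wheel c [ 0.4554 -0.0659  0.03  ]
mug rim c [ 0.4525 -0.0684  0.105 ] handle [ 0.4805 -0.0121  0.069 ] (array([ 0.48  , -0.0106,  0.0742]), np.float64(0.0001664929424977669))
mug rim tri scene [ 0.4511 -0.067   0.105 ]
rail top view [0.5074 0.4785 0.136 ] [0.4319 0.1727 0.136 ]
rail tri (array([0.4416, 0.1832, 0.1664]), np.float64(0.03767777937523485)) (array([0.5087, 0.484 , 0.1171]), np.float64(0.003727995984976084))
plate [[ 0.8204 -0.2156  0.01  ]
 [ 0.8069 -0.3331  0.01  ]
 [ 0.691  -0.3198  0.01  ]
 [ 0.7062 -0.202   0.01  ]]
col base [ 0.7435 -0.2666  0.01  ]
(90, 398) (583, 455) (array([ 0.7067, -0.2604,  0.2694]), np.float64(0.040789485796690714))
(222, 412) (665, 377) (array([ 0.7582, -0.2697,  0.3394]), np.float64(0.038161641068640284))
(148, 461) (658, 462) (array([ 0.7264, -0.2852,  0.2548]), np.float64(0.03091986557033846))
(167, 350) (590, 368) (array([ 0.7405, -0.2456,  0.3502]), np.float64(0.027471321591528784))
lens c (array([ 0.6815, -0.2613,  0.2628]), np.float64(0.001512316708709645))
```

```bash
cat > m2.py <<'E'
from m1 import *
print("-----")
print("gauge end far",tri(S1(228,155),T1(567,58)),"near",tri(S1(120,30),T1(563,228)))
for s,tt in [((90,398),(658,462)),((222,412),(590,368)),((148,461),(665,377)),((167,350),(583,455))]: print(s,tt,tri(S2(*s),T2(*tt)))
s=cv2.imread("pics/scene0.png");t=cv2.imread("pics/top0.png")
h=cv2.cvtColor(t,cv2.COLOR_BGR2HSV)[205:280,300:400]
m=((h[...,0]>10)&(h[...,0]<25)&(h[...,1]>90)).astype(np.uint8)
c=cv2.findNonZero(m); r=cv2.minAreaRect(c); bp=cv2.boxPoints(r)+[300,205]; print(bp); print([plane("top",p,.148) for p in bp])
cv2.imwrite("pics/c2.png",np.vstack([crop(s,355,160,110,75,7)[:,:770],cv2.resize(crop(t,145,180,125,85,6),(770,524))])[:,:])
a=crop(s,355,155,120,90,5); b=crop(t,145,195,120,75,5)
cv2.imwrite("pics/c2.png",np.vstack([crop(s,355,155,120,60,5),crop(t,145,205,120,60,5)]))
E
python3 m2.py | sed -n '/-----/,$p'
```

```text
-----
gauge end far (array([ 0.518 , -0.0698,  0.1466]), np.float64(0.0028954386965906347)) near (array([ 0.3955, -0.0631,  0.1488]), np.float64(0.006108903051928976))
(90, 398) (658, 462) (array([ 0.7054, -0.2863,  0.2948]), np.float64(0.004189031811161875))
(222, 412) (590, 368) (array([ 0.7611, -0.2437,  0.3127]), np.float64(0.004879616439789904))
(148, 461) (665, 377) (array([ 0.7566, -0.2899,  0.314 ]), np.float64(0.0025735779968644196))
(167, 350) (583, 455) (array([ 0.7097, -0.2387,  0.293 ]), np.float64(0.0003872153837927297))
[[338. 220.]
 [344. 220.]
 [344. 261.]
 [338. 261.]]
[array([ 0.5146, -0.0611,  0.148 ]), array([ 0.5143, -0.0785,  0.148 ]), array([ 0.3954, -0.0761,  0.148 ]), array([ 0.3957, -0.0588,  0.148 ])]
```

View pics/c2.png

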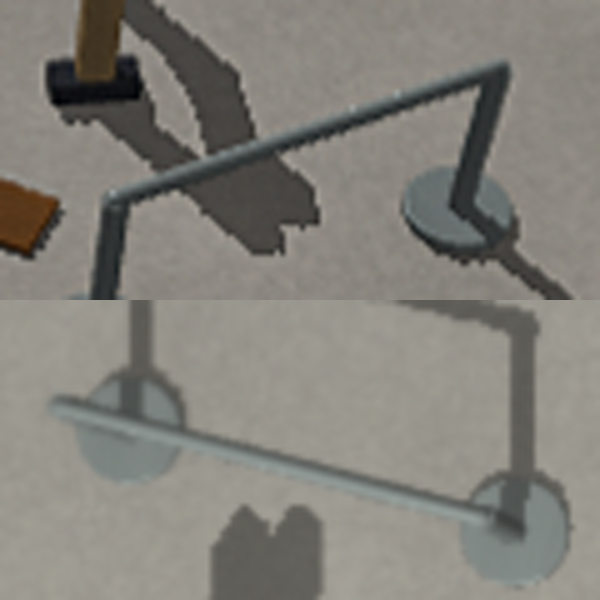

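The bar in the top crop runs from (55,404) to (505,520), and in the scene crop from (105,200) to (508,68). The other gauge's feet are nearby at scene crop (95,80), about 10 cm clear of it. I'll turn the tool (half-turn yaw, so joint 6 stays in range at the bar) while rising.

Request:
jog_arm --pt "0 0 -0.005 0 0 -0.146 1" --pt "0 0 -0.005 0 0 -0.146 1" --pt "0 0 -0.005 0 0 -0.146 1" --pt "0 0 -0.005 0 0 -0.146 1" --pt "0 0 -0.005 0 0 -0.146 1"

```text
time_s: 0.6
ee_pos: [0.1729, -0.522, 0.2303]
eef_rot: [-3.141, -0.001, 1.056]
force: [-0.1, -0.2, -0.1]
grip_width: 0.0943
grip_force: 0.0
```

Request:
jog_arm --pt "0 0 -0.005 0 0 -0.146 1" --pt "0 0 -0.005 0 0 -0.146 1" --pt "0 0 -0.005 0 0 -0.146 1" --pt "0 0 -0.005 0 0 -0.146 1" --pt "0 0 -0.005 0 0 -0.146 1"

```text
time_s: 1.1
ee_pos: [0.1729, -0.522, 0.2553]
eef_rot: [-3.142, -0.001, 1.786]
force: [0.7, -0.4, 0.4]
grip_width: 0.0938
grip_force: 0.0
```

Request:
jog_arm --pt "0 0 -0.005 0 0 -0.146 1" --pt "0 0 -0.005 0 0 -0.146 1" --pt "0 0 -0.005 0 0 -0.146 1" --pt "0 0 -0.005 0 0 -0.146 1" --pt "0 0 -0.005 0 0 -0.146 1"

```text
time_s: 1.6
ee_pos: [0.1728, -0.522, 0.2803]
eef_rot: [3.141, -0.001, 2.516]
force: [0.2, 0.7, -0.7]
grip_width: 0.0939
grip_force: 0.0
```

Request:
jog_arm --pt "0 0 -0.005 0 0 -0.146 1" --pt "0 0 -0.005 0 0 -0.146 1" --pt "0 0 -0.005 0 0 -0.146 1" --pt "0 0 -0.005 0 0 -0.146 1" --pt "0 0 0 0 0 0 1"

```text
time_s: 2.1
ee_pos: [0.2458, -0.4917, 0.2963]
eef_rot: [-3.108, -0.051, 2.983]
force: [-0.5, -0.5, 0.1]
grip_width: 0.0942
grip_force: 0.0
```

```bash
cat > go.py <<'E'
from h import *
from scipy.spatial.transform import Rotation as Ro
np.set_printoptions(precision=4,suppress=True)
def T(px): return px
def go(p,R):  # prints shift in tool axes, then rotvec in tool axes
    o=ctrl.get_obs(); R0=Ro.from_euler("xyz",o["eef_rot"]); p0=np.array(o["ee_pos"])
    d=R0.inv().apply(np.array(p)-p0); rv=(R0.inv()*R).as_rotvec()
    print("t",o["time_s"],"q",o["qpos"],"tcp",p0,"rpy deg",np.degrees(o["eef_rot"]),"F",o["force"],"w",o["grip_width"])
    print("shift",d,"rot",rv)
def down(yawdeg): return Ro.from_euler("xyz",[np.pi,0,np.radians(yawdeg)])
E
python3 - <<'E'
from go import *
sc=lambda u,v:(355+(u+.5)/5-.5,155+(v+.5)/5-.5)
tp=lambda u,v:(145+(u+.5)/5-.5,205+(v-300+.5)/5-.5)
print("rail L",plane("top",tp(55,404),.13),tri(sc(506,70),tp(55,404)))
print("rail R",plane("top",tp(500,519),.13),tri(sc(112,201),tp(500,519)))
go([.456,-.067,.26],down(177.5))
E
```

```text
rail L [0.5099 0.4789 0.13  ] (array([0.5099, 0.4788, 0.1307]), np.float64(0.000217176478133838))
rail R [0.4376 0.2128 0.13  ] (array([0.4392, 0.2143, 0.1378]), np.float64(0.006913385912986335))
t 2.1 q [-1.144   0.2498  1.3767 -0.0606  1.5154 -2.5539] tcp [ 0.2458 -0.4917  0.2963] rpy deg [-178.0959   -2.9007  170.9276] F [-0.4955 -0.5421  0.1058] w 0.09416079226626074
shift [-0.1423  0.4532  0.0141] rot [-0.0303 -0.0525 -0.1138]
```

Joint 6 reached its stop because the base angle was still large. Moving toward the wheel unwinds it.

Request:
jog_arm --pt "-0.0142 0.0453 0.0014 0 0 0 1" --pt "-0.0142 0.0453 0.0014 0 0 0 1" --pt "-0.0142 0.0453 0.0014 0 0 0 1" --pt "-0.0142 0.0453 0.0014 0 0 0 1" --pt "-0.0142 0.0453 0.0014 0 0 0 1"

```text
time_s: 2.6
ee_pos: [0.349, -0.2803, 0.278]
eef_rot: [-3.109, -0.05, 2.975]
force: [0.4, -0.8, -0.0]
grip_width: 0.0939
grip_force: 0.0
```

```bash
python3 -c "
from go import *
go([.456,-.067,.26],down(177.5))"
```

```text
t 2.6 q [-0.7254  0.0357  1.6615 -0.055   1.4697 -2.1243] tcp [ 0.349  -0.2803  0.278 ] rpy deg [-178.1073   -2.8855  170.4612] F [ 0.3513 -0.833  -0.0464] w 0.093924506197075
shift [-0.071   0.2284  0.0069] rot [-0.0299 -0.0523 -0.122 ]
```

Request:
jog_arm --pt "0 0 0 -0.03 -0.0523 -0.122 1" --pt "-0.0195 0.0436 0.0036 0 0 0 1" --pt "-0.0195 0.0436 0.0036 0 0 0 1" --pt "-0.0195 0.0436 0.0036 0 0 0 1" --pt "-0.0195 0.0436 0.0036 0 0 0 1"

```text
time_s: 3.1
ee_pos: [0.4345, -0.1095, 0.2637]
eef_rot: [-3.142, 0.0, 3.098]
force: [1.2, -0.1, 1.2]
grip_width: 0.0936
grip_force: 0.0
```

Request:
jog_arm --pt "-0.0195 0.0436 0.0036 0 0 0 1" --pt "0 0 0 0 0 0 1"

```text
time_s: 3.3
ee_pos: [0.4566, -0.0644, 0.2594]
eef_rot: [3.141, -0.001, 3.103]
force: [-0.4, 0.4, 0.5]
grip_width: 0.094
grip_force: 0.0
```

Run:
```python
from go import *
go([.456,-.067,.149],down(177.5))
s=ctrl.camera("scene")[:,:,::-1];cv2.imwrite("pics/s2.png",crop(s,240,170,130,130,4.5))
```

```text
t 3.3 q [-0.22    0.0601  1.6774  0.0007  1.4054 -1.7528] tcp [ 0.4566 -0.0644  0.2594] rpy deg [179.9487  -0.0598 177.8164] F [-0.3592  0.3645  0.506 ] w 0.09404719550538318
shift [ 0.0004 -0.0027  0.1104] rot [ 0.0009 -0.001   0.0055]
```

View pics/s2.png

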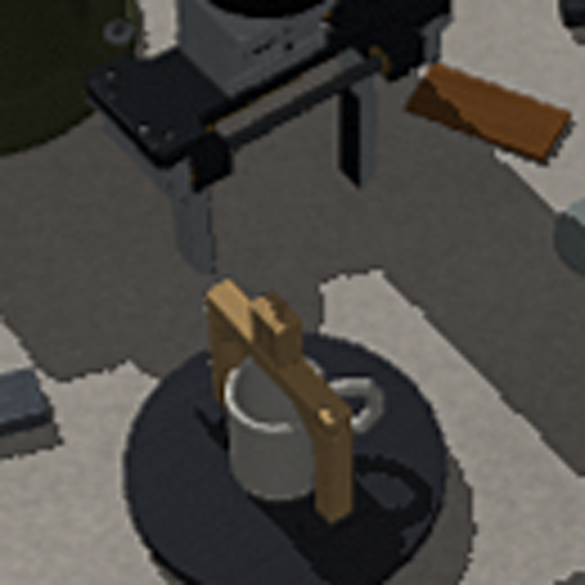

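The open fingers at crop (195,240) and (355,150) are on either side of the grip block at (275,325), and the gauge is aligned across them. I'll descend and grip.

Request:
jog_arm --pt "0 -0.0027 0.0275 0 0 0 1" --pt "0 0 0.0275 0 0 0 1" --pt "0 0 0.0275 0 0 0 1" --pt "0 0 0.0275 0 0 0 1" --pt "0 0 0 0 0 0 1"

```text
time_s: 3.85
ee_pos: [0.4536, -0.0718, 0.1476]
eef_rot: [3.141, -0.005, 3.097]
force: [-0.3, -0.5, 0.2]
grip_width: 0.094
grip_force: 0.0
```

Request:
jog_arm --pt "0 0 0 0 0 0 -1" --pt "0 0 0 0 0 0 -1" --pt "0 0 0 0 0 0 -1" --pt "0 0 0 0 0 0 -1" --pt "0 0 0 0 0 0 -1" --squeeze 25

```text
time_s: 4.35
ee_pos: [0.4557, -0.0709, 0.1507]
eef_rot: [-3.141, 0.001, 3.099]
force: [-0.3, 0.0, 0.8]
grip_width: 0.0577
grip_force: 0.0
```

Request:
jog_arm --pt "0 0 0 0 0 0 -1" --pt "0 0 0 0 0 0 -1" --pt "0 0 0 0 0 0 -1" --pt "0 0 0 0 0 0 -1" --pt "0 0 0 0 0 0 -1"

```text
time_s: 4.85
ee_pos: [0.4555, -0.0709, 0.1503]
eef_rot: [-3.142, 0.0, 3.099]
force: [-0.4, 1.2, -1.6]
grip_width: 0.0175
grip_force: 25.1
```

Request:
jog_arm --pt "0 0 -0.02 0 0 0 -1" --pt "0 0 -0.035 0 0 0 -1" --pt "0 0 -0.035 0 0 0 -1" --pt "0 0 -0.035 0 0 0 -1" --pt "0 0 -0.035 0 0 0 -1"

```text
time_s: 5.35
ee_pos: [0.4551, -0.0708, 0.3115]
eef_rot: [-3.142, -0.0, 3.099]
force: [0.1, 0.1, -1.2]
grip_width: 0.0178
grip_force: 25.0
```

Request:
jog_arm --pt "0 0 0 0 0 0.11 -1" --pt "0 0 0 0 0 0.11 -1" --pt "0 0 0 0 0 0 -1"

```text
time_s: 5.65
ee_pos: [0.4553, -0.0709, 0.3101]
eef_rot: [-3.141, -0.0, 2.877]
force: [0.2, -0.8, -2.2]
grip_width: 0.0177
grip_force: 25.0
```

Run:
```python
from go import *
go([.474,.346,.32],down(164.9))
```

```text
t 5.65 q [-0.2339  0.0348  1.5888 -0.0001  1.5184 -1.5404] tcp [ 0.4553 -0.0709  0.3101] rpy deg [-179.9945   -0.0187  164.8611] F [ 0.2361 -0.8085 -2.2092] w 0.017707528587592856
shift [ 0.0909  0.4073 -0.0099] rot [-0.0001 -0.0003 -0.0007]
```

Request:
jog_arm --pt "0.0076 0.034 -0.0008 0 0 0 -1" --pt "0.0076 0.034 -0.0008 0 0 0 -1" --pt "0.0076 0.034 -0.0008 0 0 0 -1" --pt "0.0076 0.034 -0.0008 0 0 0 -1" --pt "0.0076 0.034 -0.0008 0 0 0 -1"

```text
time_s: 6.15
ee_pos: [0.4626, 0.1045, 0.314]
eef_rot: [-3.141, -0.0, 2.883]
force: [0.5, -0.9, -1.8]
grip_width: 0.0176
grip_force: 25.0
```

Request:
jog_arm --pt "0.0076 0.034 -0.0008 0 0 0 -1" --pt "0.0076 0.034 -0.0008 0 0 0 -1" --pt "0.0076 0.034 -0.0008 0 0 0 -1" --pt "0.0076 0.034 -0.0008 0 0 0 -1" --pt "0.0076 0.034 -0.0008 0 0 0 -1"

```text
time_s: 6.65
ee_pos: [0.47, 0.2786, 0.3178]
eef_rot: [-3.141, -0.0, 2.883]
force: [0.9, -0.3, -1.8]
grip_width: 0.0177
grip_force: 25.0
```

Request:
jog_arm --pt "0.0076 0.034 -0.0008 0 0 0 -1" --pt "0.0076 0.034 -0.0008 0 0 0 -1" --pt "0 0 0 0 0 0 -1" --pt "0 0 0 0 0 0 -1"

```text
time_s: 7.05
ee_pos: [0.473, 0.347, 0.3189]
eef_rot: [-3.14, -0.001, 2.883]
force: [0.1, 0.1, -1.9]
grip_width: 0.0177
grip_force: 25.0
```

Run:
```python
from go import *
go([.474,.346,.158],down(164.9))
s=ctrl.camera("scene")[:,:,::-1];t=ctrl.camera("top")[:,:,::-1]
cv2.imwrite("pics/t3.png",t);cv2.imwrite("pics/s3.png",s)
cv2.imwrite("pics/r3.png",np.hstack([crop(s,350,100,130,150,3),crop(t,140,170,130,150,3)]))
```

```text
t 7.05 q [ 0.5707  0.3309  1.2219 -0.0003  1.5904 -0.7413] tcp [0.473  0.347  0.3189] rpy deg [-179.9211   -0.0485  165.1688] F [ 0.0685  0.1264 -1.8779] w 0.01771889415037628
shift [-0.0013 -0.0005  0.1609] rot [-0.0014 -0.0008  0.0047]
```

View pics/r3.png

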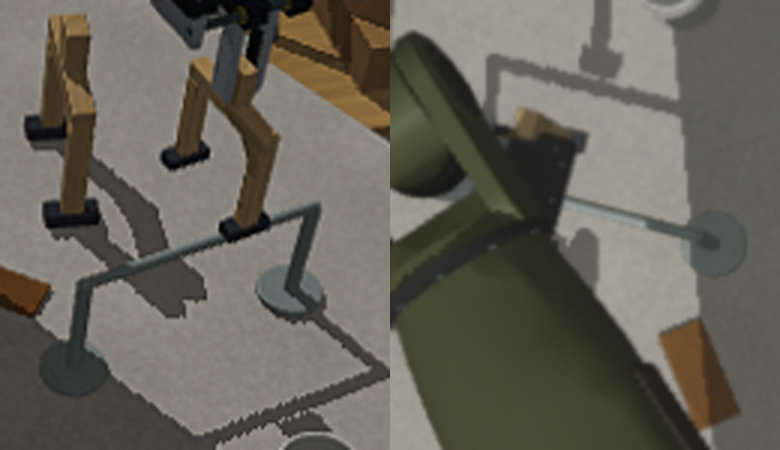

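The gauge hangs upright in the grip, with its front foot at scene crop (245,225) on the far side of the bar and its rear foot at (185,155) on the near side. I'll lower it.

Request:
jog_arm --pt "-0.001 0 0.03 0 0 0 -1" --pt "0 0 0.03 0 0 0 -1" --pt "0 0 0.03 0 0 0 -1" --pt "0 0 0.03 0 0 0 -1" --pt "0 0 0.025 0 0 0 -1"

```text
time_s: 7.65
ee_pos: [0.4742, 0.3452, 0.1736]
eef_rot: [-3.141, -0.0, 2.879]
force: [-0.0, 0.5, -2.0]
grip_width: 0.0171
grip_force: 25.0
```

Request:
jog_arm --pt "0 0 0.006 0 0 0 -1" --pt "0 0 0.004 0 0 0 -1" --pt "0 0 0.002 0 0 0 -1" --pt "0 0 0 0 0 0 -1"

```text
time_s: 8.05
ee_pos: [0.4746, 0.3466, 0.1639]
eef_rot: [3.141, 0.001, 2.879]
force: [-0.1, -1.3, -2.2]
grip_width: 0.0177
grip_force: 25.0
```

Run:
```python
from go import *
go([.474,.346,.156],down(164.9))
s=ctrl.camera("scene")[:,:,::-1]
cv2.imwrite("pics/r4.png",crop(s,350,100,130,150,4))
```

```text
t 8.05 q [ 0.5685  0.4175  1.4609 -0.0002  1.2617 -0.7398] tcp [0.4746 0.3466 0.1639] rpy deg [179.944    0.066  164.9612] F [-0.1177 -1.3415 -2.2445] w 0.017670415194401278
shift [ 0.0004 -0.0007  0.0079] rot [0.001  0.0012 0.0011]
```

View pics/r4.png

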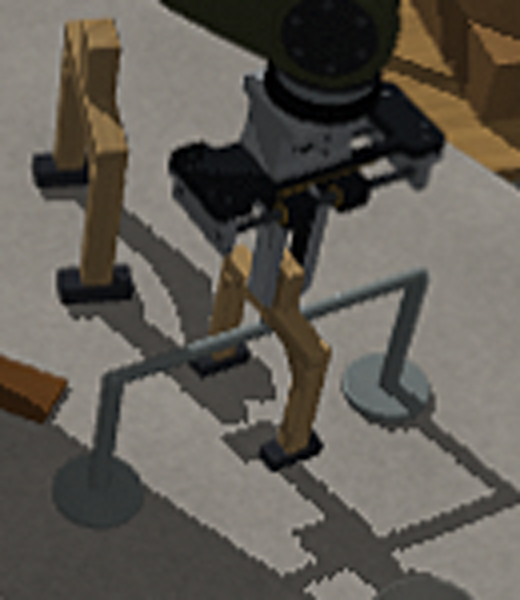

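The gauge straddles the bar: front leg at (305,390), rear leg at (228,310), bar passing between them just under the crossbar at about (265,320). I'll lower until it touches.

Request:
jog_arm --pt "0 0 0.003 0 0 0 -1" --pt "0 0 0.003 0 0 0 -1" --pt "0 0 0 0 0 0 -1"

```text
time_s: 8.4
ee_pos: [0.4741, 0.3464, 0.1564]
eef_rot: [-3.141, -0.0, 2.879]
force: [-0.1, -0.6, -2.0]
grip_width: 0.0179
grip_force: 25.0
```

Request:
jog_arm --pt "0 0 0.002 0 0 0 -1" --pt "0 0 0 0 0 0 -1" --pt "0 0 0 0 0 0 -1"

```text
time_s: 8.7
ee_pos: [0.4743, 0.3466, 0.156]
eef_rot: [3.141, 0.001, 2.879]
force: [-3.9, -2.6, 8.7]
grip_width: 0.018
grip_force: 25.0
```

Request:
jog_arm --pt "0 0 -0.001 0 0 0 -1" --pt "0 0 0 0 0 0 -0.5" --pt "0 0 0 0 0 0 0" --pt "0 0 0 0 0 0 0.2" --pt "0 0 0 0 0 0 0.2"

```text
time_s: 9.2
ee_pos: [0.4743, 0.3466, 0.1558]
eef_rot: [-3.142, 0.0, 2.879]
force: [0.3, 0.2, 1.0]
grip_width: 0.0441
grip_force: 0.0
```

Request:
jog_arm --pt "0 0 0 0 0 0 0.2" --pt "0 0 0 0 0 0 0.2" --pt "0 0 0 0 0 0 0.2" --pt "0 0 0 0 0 0 0.2" --pt "0 0 0 0 0 0 0.2"

```text
time_s: 9.7
ee_pos: [0.4742, 0.3465, 0.1558]
eef_rot: [-3.142, 0.0, 2.879]
force: [-0.4, 0.1, 0.0]
grip_width: 0.0563
grip_force: 0.0
```

Request:
jog_arm --pt "0 0 -0.01 0 0 0 0.2" --pt "0 0 -0.02 0 0 0 0.2" --pt "0 0 -0.04 0 0 0 1" --pt "0 0 -0.04 0 0 0 1" --pt "0 0 -0.04 0 0 0 1"

```text
time_s: 10.2
ee_pos: [0.4739, 0.3464, 0.3084]
eef_rot: [3.141, 0.001, 2.879]
force: [0.7, 0.1, 0.3]
grip_width: 0.077
grip_force: 0.0
```

Run:
```python
from go import *
mid=[.4523,-.0675]
go([mid[0],mid[1],.30],down(63.6))
s=ctrl.camera("scene")[:,:,::-1];t=ctrl.camera("top")[:,:,::-1]
cv2.imwrite("pics/s5.png",s);cv2.imwrite("pics/t5.png",t)
a=crop(s,360,120,120,140,3.3);b=np.vstack([crop(s,265,235,80,46,5)[:231],crop(t,300,205,80,46,5)[:231]])
cv2.imwrite("pics/r5.png",np.hstack([a,b[:,:400]]) if a.shape[0]==b.shape[0] else np.hstack([a[:460],b[:460]]))
```

```text
t 10.2 q [ 0.5688  0.3323  1.2436 -0.0001  1.565  -0.7396] tcp [0.4739 0.3464 0.3084] rpy deg [179.9728   0.034  164.9611] F [0.6787 0.1353 0.3178] w 0.07704960330610662
shift [-0.0865 -0.4053  0.0083] rot [0.0009 0.     1.7691]
```

View pics/r5.png

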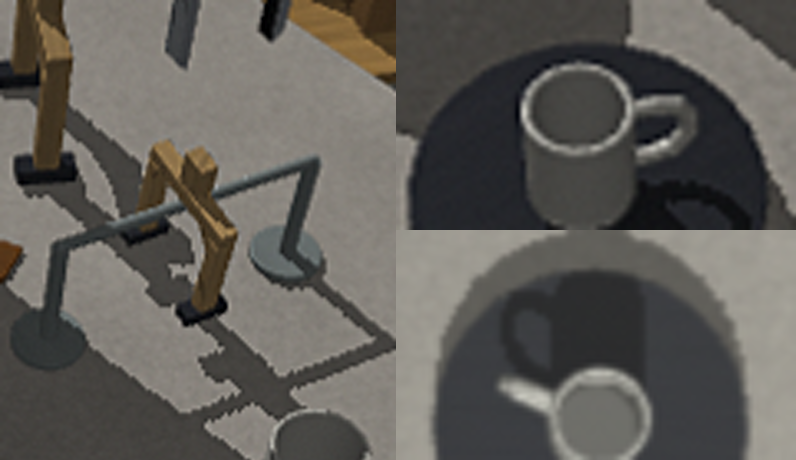

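The gauge now hangs freely on the bar, legs on either side at (155,200) and (212,275), and the cup is uncovered: rim centre at (578,108) in the scene crop and (600,416) in the top crop, handle at (690,118) and (508,385).

Run:
```python
from go import *
print("rim",tri((301.0,256.2),(340.4,241.8)),plane("top",(340.4,241.8),.105),plane("scene",(301,256.2),.105))
print("handle",tri((323.4,258.2),(322,235.6)),plane("top",(322,235.6),.072))
```

```text
rim (array([ 0.4544, -0.0687,  0.1087]), np.float64(0.0006590714406092742)) [ 0.455  -0.0686  0.105 ] [ 0.4521 -0.0674  0.105 ]
handle (array([ 0.4783, -0.0131,  0.0752]), np.float64(0.0023317646782226183)) [ 0.4779 -0.014   0.072 ]
```

Request:
jog_arm --pt "0 0 0 0 0 0.147 1" --pt "0 0 0 0 0 0.147 1" --pt "0 0 0 0 0 0.147 1" --pt "0 0 0 0 0 0.147 1" --pt "0 0 0 0 0 0.147 1"

```text
time_s: 10.8
ee_pos: [0.4741, 0.3465, 0.3059]
eef_rot: [-3.142, 0.0, 2.138]
force: [0.3, -0.2, -0.0]
grip_width: 0.0939
grip_force: 0.0
```

Request:
jog_arm --pt "0 0 0 0 0 0.147 1" --pt "0 0 0 0 0 0.147 1" --pt "0 0 0 0 0 0.147 1" --pt "0 0 0 0 0 0.147 1" --pt "0 0 0 0 0 0.147 1"

```text
time_s: 11.3
ee_pos: [0.4741, 0.3465, 0.3059]
eef_rot: [-3.142, 0.0, 1.403]
force: [-0.5, -0.1, 0.1]
grip_width: 0.094
grip_force: 0.0
```

Request:
jog_arm --pt "0 0 0 0 0 0.147 1" --pt "0 0 0 0 0 0.147 1" --pt "0 0 0 0 0 0 1"

```text
time_s: 11.6
ee_pos: [0.4741, 0.3465, 0.3059]
eef_rot: [3.141, 0.0, 1.113]
force: [-0.1, 0.5, 0.5]
grip_width: 0.0941
grip_force: 0.0
```

Request:
jog_arm --pt "0 0 0 0 0 -0.02 1" --pt "-0.0384 0.0157 0 0 0 0 1" --pt "-0.0384 0.0157 0 0 0 0 1" --pt "-0.0384 0.0157 0 0 0 0 1" --pt "-0.0384 0.0157 0 0 0 0 1"

```text
time_s: 12.1
ee_pos: [0.4659, 0.1793, 0.3059]
eef_rot: [3.141, 0.0, 1.141]
force: [1.2, -0.1, 0.1]
grip_width: 0.094
grip_force: 0.0
```

Request:
jog_arm --pt "-0.0384 0.0157 0 0 0 0 1" --pt "-0.0384 0.0157 0 0 0 0 1" --pt "-0.0384 0.0157 0 0 0 0 1" --pt "-0.0384 0.0157 0 0 0 0 1" --pt "-0.0384 0.0157 0 0 0 0 1"

```text
time_s: 12.6
ee_pos: [0.456, -0.028, 0.3061]
eef_rot: [3.141, -0.0, 1.141]
force: [0.3, 0.2, 0.1]
grip_width: 0.0939
grip_force: 0.0
```

Request:
jog_arm --pt "-0.0384 0.0157 0 0 0 0 1" --pt "0 0 0 0 0 0 1" --pt "0 0 0 0 0 0 1"

```text
time_s: 12.9
ee_pos: [0.4544, -0.0683, 0.3059]
eef_rot: [3.141, -0.0, 1.137]
force: [0.9, 0.4, -0.1]
grip_width: 0.0939
grip_force: 0.0
```

Run:
```python
from go import *
go([.4535,-.068,.056],down(65))
```

```text
t 12.9 q [-0.2289  0.0327  1.6002  0.0001  1.5085  0.205 ] tcp [ 0.4544 -0.0683  0.3059] rpy deg [179.9923  -0.0079  65.1383] F [ 0.9075  0.4244 -0.1329] w 0.09389033208759578
shift [-0.0002 -0.001   0.2499] rot [ 0.0001 -0.0001  0.0024]
```

Request:
jog_arm --pt "0 -0.001 0.04 0 0 0 1" --pt "0 0 0.04 0 0 0 1" --pt "0 0 0.04 0 0 0 1" --pt "0 0 0.03 0 0 0 1" --pt "0 0 0.03 0 0 0 1"

```text
time_s: 13.4
ee_pos: [0.4536, -0.066, 0.1247]
eef_rot: [3.142, -0.0, 1.14]
force: [0.8, 0.1, -0.0]
grip_width: 0.0935
grip_force: 0.0
```

Request:
jog_arm --pt "0 0 0.03 0 0 0 1" --pt "0 0 0.025 0 0 0 1" --pt "0 0 0.015 0 0 0 1" --pt "0 0 0 0 0 0 1" --pt "0 0 0 0 0 0 -1"

```text
time_s: 13.9
ee_pos: [0.454, -0.0666, 0.0564]
eef_rot: [3.141, -0.0, 1.138]
force: [0.7, 0.6, 0.7]
grip_width: 0.0891
grip_force: 0.0
```

Request:
jog_arm --pt "0 0 0 0 0 0 -1" --pt "0 0 0 0 0 0 -1" --pt "0 0 0 0 0 0 -1" --pt "0 0 0 0 0 0 -1" --pt "0 0 0 0 0 0 -1"

```text
time_s: 14.4
ee_pos: [0.4538, -0.0675, 0.0562]
eef_rot: [3.141, -0.0, 1.135]
force: [-1.7, 0.2, 6.0]
grip_width: 0.0586
grip_force: 25.0
```

Request:
jog_arm --pt "0 0 0 0 0 0 -1" --pt "0 0 0 0 0 0 -1"

```text
time_s: 14.6
ee_pos: [0.4538, -0.0675, 0.0562]
eef_rot: [3.141, -0.0, 1.135]
force: [-1.1, 0.8, 6.5]
grip_width: 0.0586
grip_force: 25.0
```

Request:
jog_arm --pt "0 0 -0.01 0 0 0 -1" --pt "0 0 -0.03 0 0 0 -1" --pt "0 0 -0.04 0 0 0 -1" --pt "0 0 -0.04 0 0 0 -1" --pt "0 0 -0.04 0 0 0 -1" --squeeze 30

```text
time_s: 15.1
ee_pos: [0.4531, -0.0673, 0.218]
eef_rot: [3.142, 0.0, 1.135]
force: [0.3, 0.5, -1.4]
grip_width: 0.0582
grip_force: 30.0
```

Request:
jog_arm --pt "0 0 -0.04 0 0 0 -1" --pt "0 0 0 0 0 0.138 -1" --pt "0 0 0 0 0 0.138 -1" --pt "0 0 0 0 0 0.138 -1" --pt "0 0 0 0 0 0.138 -1"

```text
time_s: 15.6
ee_pos: [0.4533, -0.0674, 0.2563]
eef_rot: [3.141, 0.0, 0.577]
force: [0.6, -0.4, -1.0]
grip_width: 0.0585
grip_force: 30.0
```

Request:
jog_arm --pt "0 0 0 0 0 0.138 -1" --pt "0 0 0 0 0 0.138 -1" --pt "0 0 0 0 0 0.138 -1" --pt "0 0 0 0 0 0.138 -1" --pt "0 0 0 0 0 0.138 -1"

```text
time_s: 16.1
ee_pos: [0.4533, -0.0674, 0.2562]
eef_rot: [3.142, 0.0, -0.113]
force: [0.8, 0.7, -1.6]
grip_width: 0.0585
grip_force: 30.0
```

```bash
cat > tgt.py <<'E'
from go import *
yaw=np.radians(-6.4); lens=np.array([.683,-.260,.260])
Rc=(Ro.from_euler("z",yaw)*Ro.from_euler("y",-0.349)).as_matrix() # cam_head axes: x = forward-up to lens
focus=lens-.15*Rc[:,0]
Rt=Ro.from_matrix(np.c_[Rc[:,0],-Rc[:,1],-Rc[:,2]])
mid_tool=np.array([-.0006,0,-.0113])
ptcp=focus-Rt.apply(mid_tool)
if __name__=="__main__":
    print("focus",focus,"tcp",ptcp,Rc[:,0]); go(ptcp,Rt)
E
python3 tgt.py
```

```text
focus [ 0.5429 -0.2443  0.2087] tcp [ 0.5473 -0.2448  0.1983] [ 0.9339 -0.1047  0.342 ]
t 16.1 q [-0.2275  0.0548  1.6903 -0.0001  1.3966  1.4559] tcp [ 0.4533 -0.0674  0.2562] rpy deg [179.997    0.0061  -6.4495] F [ 0.8048  0.6876 -1.5848] w 0.05849673852174253
shift [0.1134 0.1657 0.0579] rot [ 0.0002  0.3491 -0.0008]
```

Request:
jog_arm --pt "0 0 0 0 0.1163 0 -1" --pt "0 0 0 0 0.1163 0 -1" --pt "0 0 0 0 0.1163 0 -1" --pt "0 0 0 0 0 0 -1"

```text
time_s: 16.5
ee_pos: [0.4521, -0.0672, 0.256]
eef_rot: [3.141, -0.351, -0.107]
force: [-0.3, -0.3, -1.8]
grip_width: 0.0583
grip_force: 30.0
```

Request:
jog_arm --pt "0.0144 0.0276 0.0155 0 0 0 -1" --pt "0.0144 0.0276 0.0155 0 0 0 -1" --pt "0.0144 0.0276 0.0155 0 0 0 -1" --pt "0.0144 0.0276 0.0155 0 0 0 -1" --pt "0.0144 0.0276 0.0155 0 0 0 -1"

```text
time_s: 17.0
ee_pos: [0.5332, -0.216, 0.2072]
eef_rot: [-3.141, -0.346, -0.107]
force: [-0.2, 0.4, -0.9]
grip_width: 0.0581
grip_force: 30.0
```

Request:
jog_arm --pt "0.0144 0.0276 0.0155 0 0 0 -1" --pt "0 0 0 0 0 0 -1" --pt "0 0 0 0 0 0 -1"

```text
time_s: 17.3
ee_pos: [0.5482, -0.2443, 0.1972]
eef_rot: [-3.14, -0.345, -0.108]
force: [-0.3, -0.7, -1.4]
grip_width: 0.0586
grip_force: 30.0
```

Run:
```python
from tgt import *
go(ptcp,Rt)
s=ctrl.camera("scene")[:,:,::-1];t=ctrl.camera("top")[:,:,::-1]
cv2.imwrite("pics/s6.png",s);cv2.imwrite("pics/t6.png",t)
h=focus+Rc@np.array([0.061,0,0.0015]); print("pred s",proj("scene",[focus,h,lens]),"t",proj("top",[focus,h,lens]))
cv2.imwrite("pics/r6.png",np.hstack([crop(s,250,220,100,150,4),crop(t,350,80,100,150,4)]))
```

```text
t 17.3 q [-0.546   0.2413  1.6535  0.1807  0.9402  1.0481] tcp [ 0.5482 -0.2443  0.1972] rpy deg [-179.9124  -19.7956   -6.1698] F [-0.2816 -0.6811 -1.4359] w 0.058575318964819365
shift [-0.0004  0.0006 -0.0013] rot [-0.0029  0.0035  0.0038]
pred s [[263.4265 295.0999]
 [275.418  308.5703]
 [295.2732 331.664 ]] t [[404.2497 205.9311]
 [407.2344 184.2846]
 [411.4325 151.7354]]
```

View pics/r6.png

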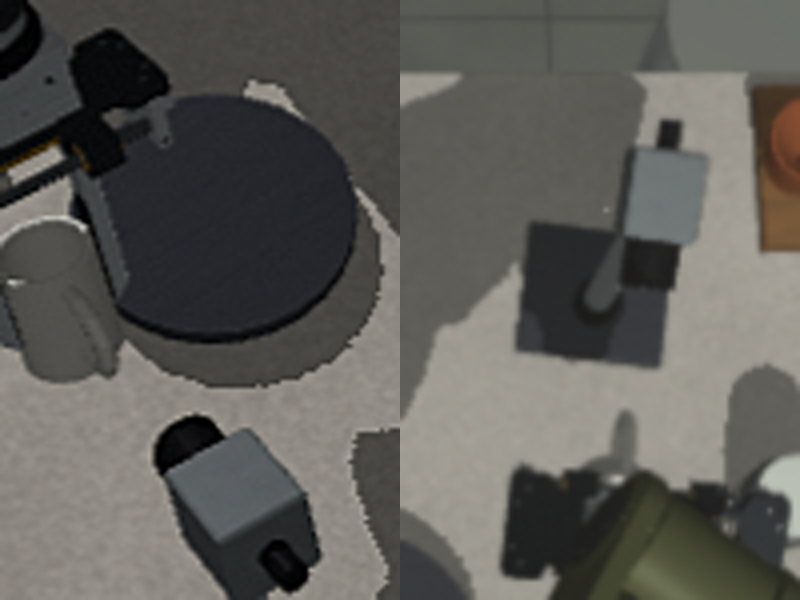

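The cup is held leaned, its handle at crop (108,350) pointing to the lens at (185,442); top view shows the handle at (624,430) and the barrel's front edge at (648,288). The better-lit plate corners let me refine the yaw.

Run:
```python
from tgt import *
tp=lambda u,v:(350+(u-400+.5)/4-.5,80+(v+.5)/4-.5)
sc=lambda u,v:(250+(u+.5)/4-.5,220+(v+.5)/4-.5)
ang=lambda d:np.degrees(np.arctan2(d[1],d[0]))
P=[plane("top",tp(*p),.01) for p in [(527,222),(672,238),(660,367),(515,350)]]
print("plate yaw",ang(P[0]-P[3]),ang(P[1]-P[2]),ang(P[0]-P[1])-90,ang(P[3]-P[2])-90,"c",np.mean(P,axis=0),[np.linalg.norm(P[i]-P[i-1]) for i in range(4)])
B=[tri(sc(*a),tp(*b)) for a,b in [((305,495),(630,150)),((222,543),(707,155)),((165,478),(697,245)),((248,429),(620,235))]]
print(B); B=[b[0] for b in B]
print("box yaw",ang(B[0]-B[3]),ang(B[1]-B[2]),ang(B[0]-B[1])-90,ang(B[3]-B[2])-90,np.mean(B,axis=0))
print("col",plane("top",tp(600,303),.01))
# barrel front top edge, corners left/right
print("barrel edge",[plane("top",tp(*p),.278) for p in [(648,289),(622,284),(675,290)]],"pred",lens+Rc[:,2]*.019)
print("lens tri",tri(sc(182,445),tp(648,286)))
h=focus+Rc@np.array([0.061,0,0.0015]); print("handle pred",h,"seen",plane("top",tp(624,425),h[2]),tri(sc(106,355),tp(625,420)))
# dark barrel mask top
```

```text
plate yaw -7.052084380838289 -7.65686942544349 -6.811499161957968 -7.334939583411952 c [ 0.7529 -0.2675  0.01  ] [np.float64(0.10896822344297252), np.float64(0.12073372086791745), np.float64(0.11007161187895884), np.float64(0.11957227532493231)]
[(array([ 0.7615, -0.2435,  0.3096]), np.float64(0.0028579303606061394)), (array([ 0.7568, -0.292 ,  0.3153]), np.float64(8.734987851573333e-05)), (array([ 0.7035, -0.2869,  0.2927]), np.float64(0.00229681259087778)), (array([ 0.7096, -0.2372,  0.2923]), np.float64(0.001501251755743255))]
box yaw -6.865177185577735 -5.469573399087768 -5.618155553016223 -7.016222176787451 [ 0.7329 -0.2649  0.3025]
col [ 0.7451 -0.2724  0.01  ]
barrel edge [array([ 0.6773, -0.2568,  0.278 ]), array([ 0.6808, -0.2394,  0.278 ]), array([ 0.6765, -0.275 ,  0.278 ])] pred [ 0.6765 -0.2593  0.2779]
lens tri (array([ 0.6833, -0.26  ,  0.264 ]), np.float64(0.0006522040190586263))
handle pred [ 0.5994 -0.2506  0.231 ] seen [ 0.595 -0.246  0.231] (array([ 0.5988, -0.2478,  0.228 ]), np.float64(0.0011044525576521286))
```

Run:
```python
import cv2
t=cv2.imread("pics/t6.png").astype(int).mean(2).astype(int)
print("cols",list(range(396,418)))
for r in range(179,206): print(r,*["%3d"%v for v in t[r,396:418]])
s=cv2.imread("pics/s6.png").astype(int).mean(2).astype(int)
print()
for r in range(284,318): print(r,*["%3d"%v for v in s[r,256:286]])
```

```text
cols [396, 397, 398, 399, 400, 401, 402, 403, 404, 405, 406, 407, 408, 409, 410, 411, 412, 413, 414, 415, 416, 417]
179 152 152 151 152 153 156 158 157 155 155 155 155 154 154 156 156 156 155 154 153 153 155
180 153 152 151 152 153 154 155 154 155 157 156 154 154 154 154 155 155 154 156 154 153 156
181 154 155 153 153 153 153 154 154 153 153 153 153 154 153 153 155 155 154 154 154 153 155
182 153 155 153 153 153 153 153 154 146 132 125 135 148 153 154 154 156 155 154 154 154 155
183 153 154 154 153 152 153 155 153 134 105  98 110 133 151 155 155 155 154 153 153 154 156
184 152 152 154 154 154 153 155 147 117  90  91  98 119 144 153 154 154 154 152 152 154 156
185 152 152 153 153 155 155 154 135 100  86  90  95 113 140 152 153 154 154 153 152 155 156
186 154 154 153 154 155 156 153 127  91  86  91  95 108 136 152 155 155 154 154 154 155 156
187 153 153 154 155 156 155 146 119  92  89  94  99 108 135 152 155 155 154 155 155 156 157
188 151 151 154 157 157 154 142 115  96  93  96 101 110 137 154 155 155 155 155 156 156 156
189 151 151 154 158 158 155 138 111  97  95  97 101 109 138 155 
[... 5016 characters left out ...]
  79  80  80  79  78  77  75  67  60  62  71  69  56  98 132 136 135 135 135 134
313 144 114  74  66  71  76  75  76  79  79  79  77  78  78  77  74  73  97 101  70  59  58  63 124 142 136 134 134 138 138
314 142 143 130  98  70  67  71  73  74  75  75  75  73  72  72  93 132 146 146 130  94  89 128 141 142 140 136 136 137 140
315 141 140 142 148 129 123 100  85  88  87  87 101 103 113 132 137 138 141 138 141 139 136 137 140 143 143 138 137 138 137
316 138 136 138 144 144 142 145 146 142 139 140 143 146 142 136 132 133 133 136 140 140 141 137 136 140 141 142 140 136 134
317 136 133 134 134 137 140 142 138 137 137 137 138 138 139 134 135 132 135 137 140 142 141 140 139 142 147 144 138 132 135
```

Run:
```python
from tgt import *
o=ctrl.get_obs(); Rn=Ro.from_euler("xyz",o["eef_rot"]); 
mid=np.array(o["ee_pos"])+Rn.apply(mid_tool)
print("mid",mid, "axis bottom/top px", proj("scene",[mid+Rn.apply([0,0,.0375]),mid-Rn.apply([0,0,.0375])]))
for e in (-4,-2,0,2,4):   # handle yaw about cup axis, deg, + = toward +world y
    a=np.radians(e)
    P=[mid+Rn.apply([.061*np.cos(a),-.061*np.sin(a),-z]) for z in (-.012,0,.012)]
    L=proj("scene",P); tp=mid+Rn.apply([.066*np.cos(a),-.066*np.sin(a),0])
    print(e,"scene x at rows 300,304,308,311:",np.interp([300,304,308,311],L[::-1,1],L[::-1,0]) if L[0,1]>L[2,1] else np.interp([300,304,308,311],L[:,1],L[:,0]),L.round(1).tolist())
    Q=[mid+Rn.apply([y*np.cos(a)+s*.005*np.sin(a),-y*np.sin(a)+s*.005*np.cos(a),-.02]) for y in (.035,.055) for s in (-1,1)]
    print("   top edges",proj("top",Q).round(1).tolist())
```

```text
mid [ 0.5439 -0.2431  0.2087] axis bottom/top px [[268.1997 307.0202]
 [259.8539 282.6867]]
-4 scene x at rows 300,304,308,311: [273.365  273.365  274.0565 275.06  ] [[276.0, 313.9], [274.7, 309.9], [273.4, 305.9]]
   top edges [[405.6, 194.1], [409.2, 194.7], [407.0, 186.9], [410.6, 187.5]]
-2 scene x at rows 300,304,308,311: [274.2389 274.2389 275.0763 276.075 ] [[276.9, 313.4], [275.6, 309.5], [274.2, 305.5]]
   top edges [[405.1, 194.1], [408.7, 194.5], [406.3, 186.8], [409.9, 187.3]]
0 scene x at rows 300,304,308,311: [275.0973 275.0973 276.085  277.0788] [[277.7, 312.9], [276.4, 309.0], [275.1, 305.0]]
   top edges [[404.7, 194.1], [408.3, 194.4], [405.6, 186.8], [409.2, 187.2]]
2 scene x at rows 300,304,308,311: [275.9389 275.9389 277.0811 278.0701] [[278.6, 312.5], [277.3, 308.5], [275.9, 304.5]]
   top edges [[404.2, 194.1], [407.9, 194.3], [404.9, 186.8], [408.6, 187.0]]
4 scene x at rows 300,304,308,311: [276.7626 276.7626 278.0632 279.0475] [[279.4, 312.0], [278.1, 308.0], [276.8, 304.0]]
   top edges [[403.8, 194.2], [407.4, 194.2], [404.2, 186.9], [407.9, 186.9]]
```

Request:
jog_arm --pt "0 -0.001 0 -0.004 0.004 0.012 -1" --pt "0 0 0 0 0 0 -1" --pt "0 0 0 0 0 0 -1" --pt "0 0 0 0 0 0 -1" --pt "0 0 0 0 0 0 -1"

```text
time_s: 17.9
ee_pos: [0.5484, -0.2431, 0.1981]
eef_rot: [-3.141, -0.353, -0.119]
force: [0.5, -0.0, -2.3]
grip_width: 0.0584
grip_force: 30.0
```

Run:
```python
from tgt import *
o=ctrl.get_obs(); R=Ro.from_euler("xyz",o["eef_rot"]); print(np.degrees(o["eef_rot"]),np.array(o["ee_pos"])+R.apply(mid_tool),o["joint_vel"],o["grip_width"],o["grip_force"])
s=ctrl.camera("scene")[:,:,::-1]; cv2.imwrite("pics/f.png",crop(s,220,90,270,260,2.2))
```

```text
[-179.985   -20.2303   -6.8459] [ 0.5439 -0.2425  0.2085] [-0.0001  0.0019 -0.0016 -0.0006 -0.0011 -0.0002] 0.058358837963928115 29.977493807673454
```

View pics/f.png

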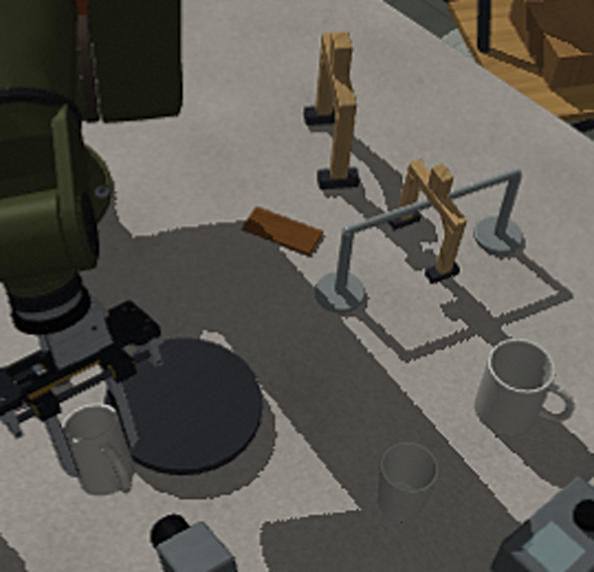

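The final view shows the gauge hanging on the bar at (435,215), the cup held at (100,450) with its handle toward the lens at (165,530), and the bystanders in view unmoved. I'm handing in.

```bash
python3 -c "
from station import ctrl
print(ctrl.hand_in())"
```

```text
the job is handed in; nothing more can be done
None
```

I handed the job in at about 18 s with the gauge hanging over the bar and the cup held still about 15 cm in front of the lens, leaned back with its handle toward it; one risk is that joint 6 read -2.554 early on against its stated -2.55 limit, and the hand-in gave no verdict.

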